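# Shift the lathe's gear lever through its H-gate to the green slot

## Robot

A 6-joint arm with a two-finger parallel gripper is mounted at the origin on the work surface. World frame = base frame: x ahead of the robot, y to its left, z up, the work surface at z = 0. Lengths are in m, angles in rad, forces in N, time in s.
With the tool pointing down it reaches from about 0.425 to 0.95 m from the base axis. Payload 3.5 kg.
Tool frame: the origin (TCP) lies between the finger pads; the fingertips stand 14 mm ahead of it and the grasp point (between the pads) lies 5 mm behind it; z points along the fingers, y is the direction in which the jaws open and shut (so a half turn about z gives the same grasp; the last joint's range is limited). The gripper opens to 85 mm and grips with 20 to 120 N. Pads are 22 mm wide; open, the fingers measure 114 mm over their backs; the gripper's body (76 mm by 85 mm) begins 54 mm behind the grasp point. The pads swing forward as they close: fully open they stand 13 mm farther back than shut.
Start: joints at [1.158, 0.286, 1.577, -0, 1.279, -0.15], TCP at [0.175, 0.652, 0.222] pointing down, gripper open.
Joint ranges: [-2.77, 2.77], [-0.9, 2.22], [0.21, 2.48], [-1.53, 4.67], [0.24, 2.81], [-2.84, 2.84]. Speed limits (rad/s): [2.79, 2.79, 3.14, 3.14, 3.14, 3.14].

## Interface

Orientations are given as a unit quaternion [x, y, z, w].
In Python, from plant import ctrl gives the robot as it stands. The module is installed in compiled form; this text tells all that it offers.
- The arm moves only by the tool servo_tool, never from a script. Its argument "increments" is text: rows parted by semicolons, each of 7 numbers parted by spaces: the turn, a rotation vector about the tool's x, y, z in rad, then the shift along the tool's x, y, z in cm, then the finger opening in cm, from 0 to 8.54. In form: ax ay az dx dy dz claw; .... A call has 1 to 10 rows; each row is the pose to reach, as a shift and turn from the pose commanded when the call began, along the tool's axes at that moment; what a row does not reach only later rows make up. A row lasts 1/12 s, in which the tool goes at most 41.7 mm and 7.16 degrees, less where a joint would pass 70% of its speed; a pose out of reach is approached as far as the arm can. A call with a gripper value outside its range is refused whole. The fingers move at their own pace and stop on an object; "grip_force" is the grip in N (left out, the last holds). Time passes only in rows, so rows that repeat a pose let the fingers close. It gives the time, the measured TCP pose, the force and the opening at its end, in the units of the state.
- ctrl.get_state(): the state, without advancing time (a new reading comes with each control period).
- ctrl.read_camera(name): name is "side" or "top" or "wrist"; returns (picture, depth): 420x560x3 uint8, red, green, blue; 420x560 float32, m along the optical axis (not along the pixel's ray), 0 where there is no reading.
- ctrl.camera_info(name): a dict with "camera_matrix" (3x3 intrinsics, pixels), "world_to_cam" (4x4, takes a point from world to camera coordinates). Camera axes: x right, y down, z forward; pixel columns grow to the right and rows downward; lengths in m; the calibration is good to about 2 mm. The wrist camera is an equidistant fisheye: a pixel r from the principal point sees the ray r / f radians off the axis. A picture is of the moment at which its call begins: read the wrist's pose just before it. camera_info takes no time and is no camera call; for the wrist camera it gives the pose at the moment of the call.
- ctrl.sign_off(): hands the job in, once; it reports no verdict.
The state is a dict: "time": time; "qpos": joint angles; "dq": joint speeds; "joint_efforts": joint torques, N m; "eef_pos": TCP position; "tcp_rot": TCP orientation; "contact_force": force on the tool from outside, world axes, zero at the start; "wrist_torque": the same for the moment, N m; "opening": opening from 0.0 (shut) to 1.0 (fully open).
Only numpy, scipy, OpenCV 4.12 (cv2) and the standard library are available. Lean on these libraries where they do the work, as an engineer would, in place of code of your own. Each camera call takes 0.05 s, during which the arm holds its last target.

## Task

Change the wood lathe's gear: with the fingertips, push the red-knobbed lever on top of the headstock out of the white-marked slot and through its H-shaped gate into the slot marked by the green disc, fully home to the end of the slot. Push gently with the outside of the fingers, never taking the knob or the lever between them, then leave the lever there and move clear. Leave the wooden bobbin, the chuck key and the gouge where they lie.

Things in the scene. Friction and masses are not known exactly. Their poses are not given: they have to be found in the camera images.
- lathe: small grey wood lathe fixed on the bench. Origin on the bench (z = 0) right below the H-gate's centre; own x away from the robot (yaw within 0.2 rad), own y to the left. Headstock: own x -100 to 100, y -120 to 170 mm, top 162 mm high. Lower: belt guard (y 171 to 207), drum chuck (y -136 to -198). Oil plug 22 mm wide at (-65, -85) reaches 172 mm. Only gate plate (179 mm) and lever are higher.
- gate (a point): centre of the H-gate, on the upper face (179 mm high) of the steel plate 128 x 112 x 8 mm on the headstock; axes as the lathe's. The H: two 16 mm wide slots along own x, centred at own y = +20 (left) and -20 mm (right), from x = -32 to 32 mm, joined at x = 0 by a crossing 18 mm wide along own y, the only way across. A 16 mm disc beyond each slot end, at x = +-46 mm: left far white, left near blue.
- knob (a point): centre of the lever's red ball knob, 40 mm in diameter; own z runs up along the lever (steel stem 10 mm in diameter below it, pushable too). The lever turns about a point inside the lathe at own x = y = 0, 95 mm high; the knob is 160 mm from it: 255 mm high when upright, about 11 mm lower at a slot end.
- select (a joint): sideways lean of the lever (rad): negative left (own +y), positive right (own -y), stops at -0.26 and 0.26; reads -0.22 to -0.26 in the left slots (where it starts), 0.22 to 0.26 in the right ones. Knob in the lathe's frame (m): x = 0.160 sin(shift), y = -0.160 sin(select) cos(shift), z = 0.095 + 0.160 cos(select) cos(shift).
- shift (a joint): fore-and-aft lean of the lever (rad): positive away from the robot (own +x), 0 in the crossing, stops at -0.28 and 0.28 (fully home). It must be within about 0.04 of 0 to go along the crossing (corners rounded). Starts in the left far slot (white disc), fully or partly home: 0.13 to 0.28. Both leans move against friction, about 2 N at the knob, no spring: the lever stays where it is left.
- disc_green: green enamel disc, 16 mm across and 2.5 mm thick, flat on the gate plate beyond the far or the near end of the right-hand slots: it marks the slot to engage. Origin at the centre of its underside, 179 mm high.
- disc_yellow: yellow enamel disc of the same size beyond the other end of the right-hand slot line; origin at the centre of its underside
- bobbin: loose turned wooden bobbin, 38 mm in diameter, 45 mm tall, standing on the headstock's top near its left end; origin at the centre of its underside (162 mm high)
- chuck_key: loose steel chuck key (T-shape) flat on the bench before the headstock: shank 95 mm along its own x from the origin, cross bar 80 mm long along its own y through the origin, 14 mm thick; origin on the bench under the middle of the cross bar
- gouge: loose turning gouge flat on the bench before the bed, 360 mm long: wooden handle 33 mm thick over 200 mm towards its own -x, steel blade 160 mm towards +x; origin on the bench under the joint of the two

How it is judged:
At the end, for the whole second after the job is handed in: The lever is at rest in the right-hand slot end that has the green disc: select above 0.2 rad and shift within 0.035 rad (about 6 mm at the knob) of that end's stop; bobbin, chuck key and gouge within 20 mm of where they were (value of joint select above 0.2 rad and ((x of disc_green in the frame of lathe above 0.02 m and value of joint shift above 0.245 rad) or (x of disc_green in the frame of lathe below -0.02 m and value of joint shift below -0.245 rad)) and velocity of joint shift between -0.05 and 0.05 rad/s and distance of each of bobbin, chuck_key, gouge from where it was at the start of the episode below 0.02 m and velocity of joint select between -0.05 and 0.05 rad/s); the robot touches nothing.
It fails at once if the knob or the lever's stem is taken between the fingers instead of being pushed with their outside (the point between the finger pads lies inside the knob or on the stem's axis) (distance between the grasp point and knob below 0.02 m or (x of the grasp point in the frame of knob between -0.009 and 0.009 m and y of the grasp point in the frame of knob between -0.009 and 0.009 m and z of the grasp point in the frame of knob below 0.018 m)).
It fails at once if the lever or the lathe is forced: more than 40 N from the robot (contact force between any of the fingers, the arm and lathe above 40 N).
It fails at once if the bobbin, the chuck key or the gouge is moved, knocked over or lifted (more than 20 mm) (distance of any of bobbin, chuck_key, gouge from where it was at the start of the episode above 0.02 m).
It also fails if it takes over 45 s, if anything falls off the work surface, if the arm or the gripper's body presses on something with over 40 N, if the wrist force passes 120 N, or if a joint passes its speed limit or range.

## Working session

There is one attempt and no reset: what is moved stays moved. The work goes in short steps, Python scripts to look and compute and a tool call to move; the robot and the scene stay as the last step left them, time stands still between calls to the robot, and variables do not carry over. Pictures are saved under pics/ and viewed, and the job is handed in when it is done.

Besides the shell and the picture viewer there is one more tool, called after "Call:" by a JSON object that holds its "name" and its "arguments". servo_tool: Moves the arm, as the interface text tells. Its arguments: {"type":"object","properties":{"increments":{"type":"string"},"grip_force":{"type":"number"}},"required":["increments"]}

```bash
mkdir -p pics
cat > h.py <<'E'
import numpy as np, cv2
from plant import ctrl
def snap(n,tag):
    ci=ctrl.camera_info(n); im,d=ctrl.read_camera(n)
    np.savez(f'{tag}.npz',im=im,d=d,K=ci['camera_matrix'],T=ci['world_to_cam'])
    cv2.imwrite(f'pics/{tag}.png',im[:,:,::-1]); return im,d,np.array(ci['camera_matrix']),np.array(ci['world_to_cam'])
def ray(K,T,u,v):
    d=np.linalg.inv(K)@np.array([u,v,1.]); R=T[:3,:3]; c=-R.T@T[:3,3]; return c,R.T@d
def plane(K,T,u,v,z):
    c,d=ray(K,T,u,v); return c+d*(z-c[2])/d[2]
def proj(K,T,p):
    q=T[:3,:3]@np.array(p)+T[:3,3]; q=K@q; return q[:2]/q[2]
E
python3 - <<'E'
from h import *
s=ctrl.get_state(); print({k:np.round(v,3) for k,v in s.items()})
for n in('side','top'):
    im,d,K,T=snap(n,n+'0'); print(n,K.round(1).tolist(),(-T[:3,:3].T@T[:3,3]).round(3),T[:3,:3].round(2).tolist())
E
```

```text
{'time': np.float64(0.0), 'qpos': array([ 1.158,  0.287,  1.578, -0.   ,  1.279, -0.15 ]), 'dq': array([-0.   ,  0.001, -0.   ,  0.   , -0.001, -0.001]), 'joint_efforts': array([-0.0000e+00, -4.0597e+01, -2.9263e+01, -0.0000e+00,  6.0000e-03,
       -0.0000e+00]), 'eef_pos': array([0.175, 0.651, 0.22 ]), 'tcp_rot': array([ 0.131,  0.991, -0.001, -0.   ]), 'contact_force': array([0.464, 0.285, 2.121]), 'wrist_torque': array([ 0.072,  0.026, -0.013]), 'opening': np.float64(1.002)}
side [[442.6, 0.0, 273.7], [0.0, 442.6, 208.9], [0.0, 0.0, 1.0]] [-0.046 -0.593  0.679] [[0.73, -0.69, -0.01], [-0.38, -0.39, -0.84], [0.57, 0.61, -0.54]]
top [[524.3, 0.0, 277.3], [0.0, 524.3, 211.1], [0.0, 0.0, 1.0]] [0.457 0.03  1.187] [[0.02, -1.0, 0.0], [-1.0, -0.02, -0.05], [0.05, -0.0, -1.0]]
```

View pics/top0.png

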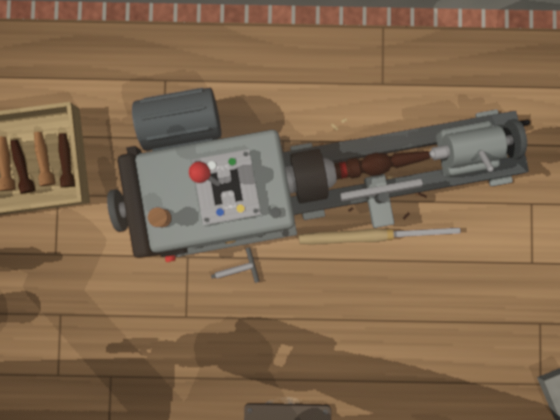

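View pics/side0.png

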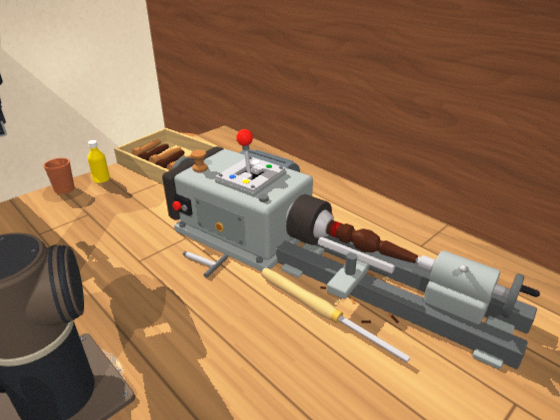

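Top view: red knob at about (199,172), with the white disc beside it at (211,165). Green is at (232,161), the far right end. Blue is at (220,212) and yellow at (240,208). The bobbin stands at (158,217), left near.

```bash
cat > meas.py <<'E'
from h import *
def blobs(im,lo,hi,roi):
    hsv=cv2.cvtColor(im,cv2.COLOR_RGB2HSV); m=cv2.inRange(hsv,np.array(lo),np.array(hi))
    if lo[0]==0 and hi[0]<10: m|=cv2.inRange(hsv,np.array([172,lo[1],lo[2]]),np.array([180,hi[1],hi[2]]))
    k=np.zeros_like(m); x0,y0,x1,y1=roi; k[y0:y1,x0:x1]=m[y0:y1,x0:x1]
    n,_,st,c=cv2.connectedComponentsWithStats(k); return [(c[i].round(2),int(st[i,4]),st[i,:4].tolist()) for i in range(1,n) if st[i,4]>8]
R={'green':([50,90,40],[85,255,255]),'yellow':([22,130,90],[34,255,255]),'blue':([105,100,60],[125,255,255]),'red':([0,180,80],[6,255,255])}
E
python3 - <<'E'
from meas import *
for n,roi in(('top',(140,140,300,240)),('side',(180,120,310,200))):
    z=np.load(n+'0.npz'); im,K,T=z['im'],z['K'],z['T']
    for c,(lo,hi) in R.items():
        for b in blobs(im,lo,hi,roi):
            h=.2435 if c=='red' else .1815
            print(n,c,b,plane(K,T,*b[0],h).round(4), 'depth',z['d'][int(b[0][1]),int(b[0][0])])
E
```

```text
top green (array([231.59, 161.28]), 29, [229, 159, 6, 6]) [0.6057 0.1196 0.1815] depth 1.0126492
top yellow (array([240.12, 208.  ]), 24, [238, 206, 6, 5]) [0.5157 0.1012 0.1815] depth 1.0059357
top blue (array([219.5, 211.5]), 32, [217, 209, 6, 6]) [0.5083 0.1407 0.1815] depth 1.0048052
side green (array([268.5 , 165.88]), 16, [266, 165, 6, 3]) [0.6    0.1161 0.1815] depth 1.083606
side yellow (array([245.17, 180.94]), 18, [242, 180, 7, 3]) [0.5111 0.0987 0.1815] depth 1.0172335
side blue (array([232., 176.]), 17, [229, 175, 7, 3]) [0.5041 0.1381 0.1815] depth 1.0373074
side red (array([244.13, 136.72]), 218, [236, 129, 17, 17]) [0.5807 0.1808 0.2435] depth 1.0409927
```

Run:
```python
from meas import *
def tri(a,b):
    A=np.zeros((3,3));y=np.zeros(3)
    for c,d in(a,b):
        d=d/np.linalg.norm(d);P=np.eye(3)-np.outer(d,d);A+=P;y+=P@c
    return np.linalg.solve(A,y)
zt=np.load('top0.npz');zs=np.load('side0.npz')
print(cv2.cvtColor(zt['im'],cv2.COLOR_RGB2HSV)[172,195:204].tolist())
b=[x for x in blobs(zt['im'],[0,150,80],[9,255,255],(180,140,230,200))];print(b)
u=max(b,key=lambda x:x[1])[0]
k=tri(ray(zt['K'],zt['T'],*u),ray(zs['K'],zs['T'],244.13,136.72));print('knob',k)
print('top at z',plane(zt['K'],zt['T'],*u,.2435))
P=[]
for a,bb in(((231.59,161.28),(268.5,165.88)),((240.12,208),(245.17,180.94)),((219.5,211.5),(232,176))):
    p=tri(ray(zt['K'],zt['T'],*a),ray(zs['K'],zs['T'],*bb));P.append(p);print(p)
g,y,bl=P
c=(g+bl)/2; yaw=np.arctan2(*(g-y)[1::-1]);print(c,yaw)
for yaw in(yaw,.19):
    R2=np.array([[np.cos(yaw),np.sin(yaw)],[-np.sin(yaw),np.cos(yaw)]]);l=R2@(k-c)[:2];print('local',l,'shift',np.arcsin(l[0]/.16))
# bobbin
print(plane(zt['K'],zt['T'],158,217,.207))
```

```text
[[1, 165, 199], [1, 165, 196], [1, 166, 193], [1, 165, 190], [1, 164, 187], [1, 167, 182], [1, 165, 176], [1, 164, 169], [1, 165, 161]]
[(array([198.69, 171.83]), 282, [190, 163, 19, 19])]
knob [0.57522432 0.17296657 0.24765743]
top at z [0.57627176 0.17317728 0.2435    ]
[0.60547575 0.12062906 0.17792879]
[0.51507294 0.10206107 0.17862877]
[0.50773063 0.14146952 0.17884038]
[0.55660319 0.13104929 0.17838458] 0.2025745682875875
local [0.02667378 0.03731372] shift 0.16749317512173328
local [0.02620248 0.03764618] shift 0.16450649037655254
[0.49459321 0.25259152 0.207     ]
```

```bash
cat > inc.py <<'E'
from h import *
from scipy.spatial.transform import Rotation as Ro
C=np.array([.5565,.131]);YAW=.20
ex=np.array([np.cos(YAW),np.sin(YAW)]);ey=np.array([-ex[1],ex[0]])
Rt=Ro.from_matrix(np.column_stack([np.r_[-ex,0],np.r_[ey,0],[0,0,-1]]))
def where():
    s=ctrl.get_state();p=s['eef_pos'];l=p[:2]-C
    print('t',round(float(s['time']),2),'local mm',np.round([l@ex*1e3,l@ey*1e3,p[2]*1e3],1),'F',np.round(s['contact_force'],1),'open',round(float(s['opening']),2));return s
def to(x,y,z):
    s=where();R=Ro.from_quat(s['tcp_rot']);w=np.r_[C+ex*x/1e3+ey*y/1e3,z/1e3]
    print('->',(x,y,z),'rot',(R.inv()*Rt).as_rotvec().round(3),'cm',(R.inv().apply(w-s['eef_pos'])*100).round(2))
E
python3 -c "
from inc import *
to(75,37,340)"
```

```text
t 0.1 local mm [-270.5  585.7  220.4] F [ 0.6 -0.  -0.5] open 1.0
-> (75, 37, 340) rot [-0.002 -0.001 -0.463] cm [-55.4  -33.7  -11.91]
```

Call:
{"name": "servo_tool", "arguments": {"increments": "0 0 0 0 0 -6 0; 0 0 0 0 0 -12 0; 0 0 0 0 0 -12 0; 0 0 0 0 0 -12 0", "grip_force": 20}}

```text
time: 0.43
eef_pos: [0.1764, 0.6544, 0.3527]
tcp_rot: [0.131, 0.991, 0.008, 0.002]
contact_force: [0.2, 0.5, 2.1]
opening: 0.45
```

Call:
{"name": "servo_tool", "arguments": {"increments": "0 0 -0.1 -2.8 -1.7 0 0; 0 0 -0.2 -5.6 -3.4 0 0; 0 0 -0.3 -8.4 -5.1 0 0; 0 0 -0.4 -11.2 -6.8 0 0; 0 0 -0.463 -14 -8.5 0 0; 0 0 -0.463 -16.8 -10.2 0 0; 0 0 -0.463 -19.6 -11.9 0 0; 0 0 -0.463 -22.4 -13.6 0 0; 0 0 -0.463 -25.2 -15.3 0 0; 0 0 -0.463 -28 -17 0 0"}}

```text
time: 1.27
eef_pos: [0.4022, 0.4135, 0.3409]
tcp_rot: [-0.1, 0.995, -0.0, -0.0]
contact_force: [-0.2, 0.8, 0.5]
opening: -0.0
```

```bash
python3 -c "
from inc import *
to(75,37,340)"
```

```text
t 1.27 local mm [-95.1 307.5 340.9] F [-0.2  0.8  0.5] open -0.0
-> (75, 37, 340) rot [-0.    -0.001  0.   ] cm [-17.   -27.05   0.08]
```

Call:
{"name": "servo_tool", "arguments": {"increments": "0 0 0 -1.7 -2.7 0 0; 0 0 0 -3.4 -5.4 0 0; 0 0 0 -5.1 -8.1 0 0; 0 0 0 -6.8 -10.8 0 0; 0 0 0 -8.5 -13.5 0 0; 0 0 0 -10.2 -16.2 0 0; 0 0 0 -11.9 -18.9 0 0; 0 0 0 -13.6 -21.6 0 0; 0 0 0 -15.5 -24.5 0 0; 0 0 0 -17 -27 0 0"}}

```text
time: 2.1
eef_pos: [0.6229, 0.1823, 0.3406]
tcp_rot: [-0.1, 0.995, -0.0, -0.0]
contact_force: [-0.0, -0.5, 0.1]
opening: 0.0
```

Call:
{"name": "servo_tool", "arguments": {"increments": "0 0 0 0 0 0 0; 0 0 0 0 0 0 0"}}

```text
time: 2.27
eef_pos: [0.6223, 0.1828, 0.3401]
tcp_rot: [-0.099, 0.995, 0.0, -0.001]
contact_force: [0.3, 0.3, -0.5]
opening: -0.0
```

```bash
python3 -c "
from inc import *
to(75,37,242)
snap('top','top1');snap('side','side1')"
```

```text
t 2.27 local mm [ 74.8  37.6 340.1] F [ 0.3  0.3 -0.5] open -0.0
-> (75, 37, 242) rot [ 0.    -0.002 -0.002] cm [-0.04 -0.07  9.81]
```

View pics/side1.png

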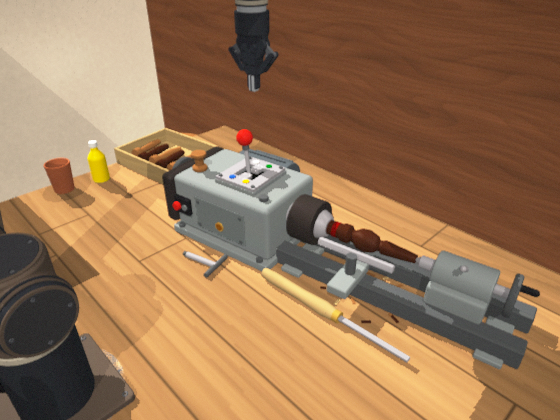

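View pics/top1.png

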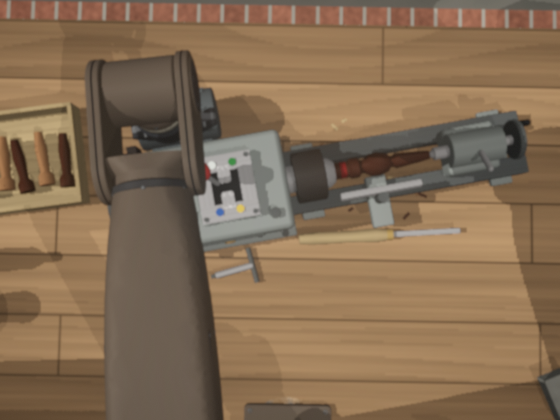

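Side view: the shut fingers' tips are at about (254,90), above and beyond the knob at (245,137). In the top view the arm hides the lever. I'll descend beyond the knob.

Call:
{"name": "servo_tool", "arguments": {"increments": "0 0 0 0 0 2.5 0; 0 0 0 0 0 5 0; 0 0 0 0 0 7.5 0; 0 0 0 0 0 9.8 0; 0 0 0 0 0 9.8 0; 0 0 0 0 0 9.8 0"}}

```text
time: 2.87
eef_pos: [0.6203, 0.1852, 0.2423]
tcp_rot: [-0.101, 0.995, 0.0, -0.002]
contact_force: [0.4, -0.2, -0.2]
opening: 0.0
```

```bash
python3 -c "
from inc import *
to(31,37,242)
snap('side','side2')"
```

```text
t 2.87 local mm [ 73.3  40.4 242.3] F [ 0.4 -0.2 -0.2] open 0.0
-> (31, 37, 242) rot [ 0.    -0.003  0.002] cm [ 4.23 -0.34  0.05]
```

View pics/side2.png

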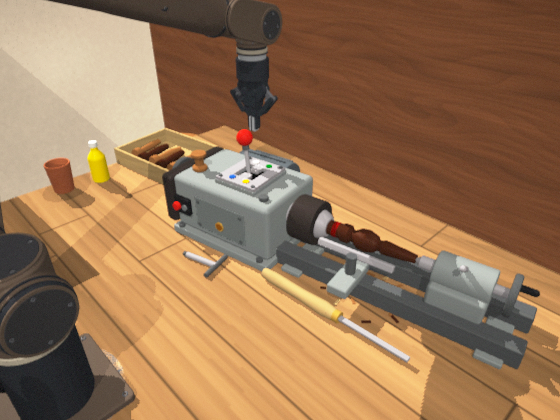

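Call:
{"name": "servo_tool", "arguments": {"increments": "0 0 0 0.5 -0.3 0 0; 0 0 0 1 -0.3 0 0; 0 0 0 1.4 -0.3 0 0; 0 0 0 1.8 -0.3 0 0; 0 0 0 2.2 -0.3 0 0; 0 0 0 2.6 -0.3 0 0; 0 0 0 3 -0.3 0 0; 0 0 0 3.3 -0.3 0 0; 0 0 0 3.3 -0.3 0 0"}}

```text
time: 3.67
eef_pos: [0.5911, 0.1749, 0.2463]
tcp_rot: [-0.1, 0.995, 0.0, 0.003]
contact_force: [2.4, 1.4, 4.5]
opening: 0.003
```

```bash
cat >> meas.py <<'E'
from inc import *
def knob(tag):
    im,d,K,T=snap('side',tag)
    b=blobs(im,[0,150,80],[9,255,255],(200,100,300,170))
    for q in b:
        if q[1]>60:
            # intersect ray with the lever sphere, radius .16 about pivot
            u=q[0];c,dd=ray(K,T,*u);dd/=np.linalg.norm(dd)
            # side-camera offset calibrated on first views: knob tri vs side ray
            o=np.r_[C,.095];w=c-o;B=w@dd;D=B*B-(w@w-.0256)
            for sg in(-1,1):
                if D>0:
                    p=w+dd*(-B+sg*D**.5);x,y=p[:2]@ex,p[:2]@ey
                    if p[2]>.1: print('knob px',u,q[1:],'xyz',np.round([x*1e3,y*1e3,p[2]*1e3+95],1),'shift %.3f select %.3f'%(np.arcsin(x/.16),-np.arctan2(y,p[2])))
E
python3 -c "
from meas import *
where();knob('side3')"
```

```text
t 3.67 local mm [ 42.7  36.1 246.3] F [2.4 1.4 4.5] open 0.0
knob px [240.26 138.11] (227, [232, 130, 17, 17]) xyz [  9.7  36.3 250.5] shift 0.061 select -0.229
knob px [240.26 138.11] (227, [232, 130, 17, 17]) xyz [ 58.1  77.  222.6] shift 0.372 select -0.543
```

View pics/side3.png

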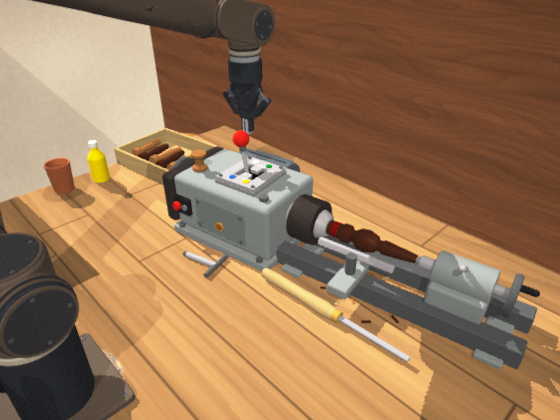

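Run:
```python
from inc import *
z=np.load('side0.npz')
c,dd=ray(z['K'],z['T'],244.13,136.72);dd/=np.linalg.norm(dd);o=np.r_[C,.095];w=c-o;B=w@dd;D=B*B-(w@w-.0256)
for sg in(-1,1):
    p=w+dd*(-B+sg*max(D,0)**.5);print(D,p[:2]@ex,p[:2]@ey,p[2]+.095)
for t in('side0','side3'):
    z=np.load(t+'.npz')
    # where knob ray hits y plane (left slot y=37.3)
    u=(244.13,136.72) if t=='side0' else (240.26,138.11)
    c,d=ray(z['K'],z['T'],*u);w=c-np.r_[C,.095];s=(.0373-w[:2]@ey)/(d[:2]@ey);p=w+s*d;print(t,p[:2]@ex,p[2]+.095)
```

```text
0.0005913365628085199 0.023612962539861157 0.03574176652559073 0.2491588600299097
0.0005913365628085199 0.057984342683817344 0.06408585505892475 0.22965073035409847
side0 0.025502550029646517 0.2480863887578765
side3 0.010896350473959253 0.24985100461747492
```

Call:
{"name": "servo_tool", "arguments": {"increments": "0 0 0 0.3 0 0 0; 0 0 0 0.6 0 0 0; 0 0 0 0.9 0 0 0; 0 0 0 1.1 0 0 0; 0 0 0 1.1 0 0 0"}}

```text
time: 4.13
eef_pos: [0.5784, 0.1722, 0.2428]
tcp_rot: [-0.1, 0.995, -0.0, -0.001]
contact_force: [1.6, 0.2, 2.5]
opening: 0.004
```

```bash
python3 -c "
from meas import *
where();knob('side4')"
```

```text
t 4.13 local mm [ 29.7  36.1 242.8] F [1.6 0.2 2.5] open 0.0
knob px [236.3  140.01] (233, [228, 132, 18, 17]) xyz [ -4.1  37.1 250.6] shift -0.026 select -0.234
knob px [236.3  140.01] (233, [228, 132, 18, 17]) xyz [ 57.1  89.6 214.7] shift 0.365 select -0.642
```

Call:
{"name": "servo_tool", "arguments": {"increments": "0 0 0 -1 0 0 0; 0 0 0 -2.5 0 0 0; 0 0 0 -3 2 0 0; 0 0 0 -3 4.5 0 0; 0 0 0 -1.5 5.2 0 0; 0 0 0 0.5 5.2 0 0; 0 0 0 2 5.2 0 0; 0 0 0 3 5.2 0 0; 0 0 0 3 5.2 0 0; 0 0 0 3 5.2 0 0"}}

```text
time: 5.02
eef_pos: [0.5395, 0.2173, 0.2431]
tcp_rot: [-0.1, 0.995, -0.0, -0.0]
contact_force: [-0.4, -0.1, -0.2]
opening: -0.003
```

```bash
python3 -c "
from meas import *
to(-1,72,242);knob('side5');snap('top','top5')"
```

```text
t 5.02 local mm [  0.5  88.  243.1] F [-0.4 -0.1 -0.2] open -0.0
-> (-1, 72, 242) rot [-0.    -0.001  0.   ] cm [ 0.15 -1.6   0.11]
knob px [236.52 139.99] (231, [228, 132, 18, 17]) xyz [ -3.9  36.5 250.7] shift -0.025 select -0.230
knob px [236.52 139.99] (231, [228, 132, 18, 17]) xyz [ 57.7  89.3 214.6] shift 0.369 select -0.642
```

View pics/side5.png

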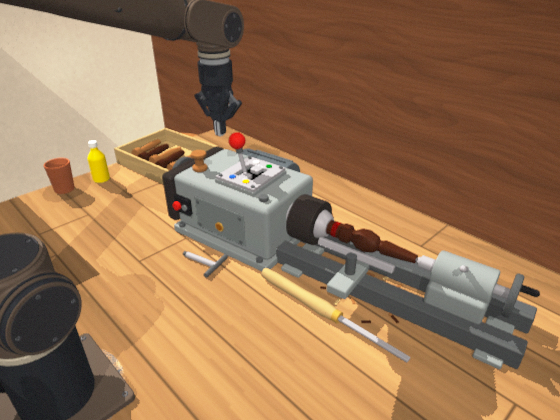

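View pics/top5.png

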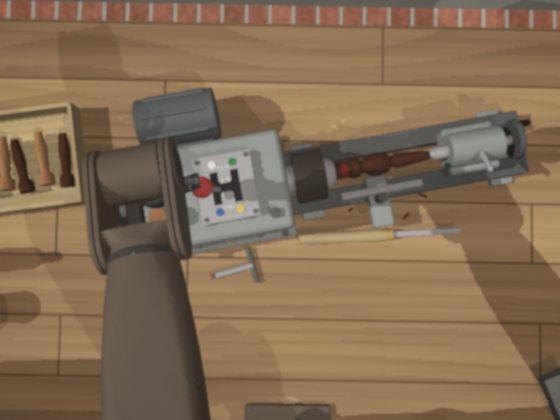

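The top view shows the knob at about (203,187), roughly level with the crossing, and the fingers to its left. Before pushing across, I'll measure the shift from the top view too.

Run:
```python
from meas import *
for t in('top0','top5'):
    z=np.load(t+'.npz')
    for b in blobs(z['im'],[0,130,60],[9,255,255],(185,150,240,215)):
        p=plane(z['K'],z['T'],*b[0],.247 if t=='top0' else .250)[:2]-C; print(t,b,p@ex*1e3,p@ey*1e3)
```

```text
top0 (array([198.75, 171.83]), 316, [189, 162, 21, 20]) 27.19743063817605 36.869229374594994
top5 (array([203.55, 187.7 ]), 231, [193, 178, 20, 19]) -3.0183064824924535 32.98730438441056
```

Call:
{"name": "servo_tool", "arguments": {"increments": "0 0 0 0.2 -0.7 0 0; 0 0 0 0.2 -1.2 0 0; 0 0 0 0.2 -1.6 0 0; 0 0 0 0.2 -2 0 0; 0 0 0 0.2 -2.4 0 0; 0 0 0 0.2 -2.8 0 0; 0 0 0 0.2 -3.2 0 0; 0 0 0 0.2 -3.6 0 0; 0 0 0 0.2 -4 0 0; 0 0 0 0.2 -4 0 0"}}

```text
time: 5.95
eef_pos: [0.547, 0.1783, 0.2476]
tcp_rot: [-0.1, 0.995, 0.001, 0.003]
contact_force: [-1.6, 3.0, 9.2]
opening: 0.0
```

```bash
python3 -c "
from meas import *
where();knob('side6')"
```

```text
t 5.95 local mm [1.000e-01 4.820e+01 2.476e+02] F [-1.6  3.   9.2] open 0.0
knob px [242.05 140.3 ] (244, [234, 132, 17, 18]) xyz [ -3.   20.5 253.6] shift -0.019 select -0.129
knob px [242.05 140.3 ] (244, [234, 132, 17, 18]) xyz [ 73.9  84.7 208.8] shift 0.480 select -0.640
```

Call:
{"name": "servo_tool", "arguments": {"increments": "0 0 0 0 -0.4 0 0; 0 0 0 0 -0.8 0 0; 0 0 0 0 -1.2 0 0; 0 0 0 0 -1.6 0 0; 0 0 0 0 -2 0 0; 0 0 0 0 -2.4 0 0; 0 0 0 0 -2.8 0 0; 0 0 0 0 -3.2 0 0; 0 0 0 0 -3.6 0 0; 0 0 0 0 -4 0 0"}}

```text
time: 6.83
eef_pos: [0.5535, 0.1382, 0.2434]
tcp_rot: [-0.1, 0.995, -0.0, -0.0]
contact_force: [-0.3, 1.9, 2.4]
opening: 0.002
```

```bash
python3 -c "
from meas import *
where();knob('side7')"
```

```text
t 6.83 local mm [ -1.5   7.6 243.4] F [-0.3  1.9  2.4] open 0.0
knob px [256.9  144.32] (252, [248, 136, 18, 18]) xyz [ -1.2 -21.3 253.6] shift -0.007 select 0.133
```

View pics/side7.png

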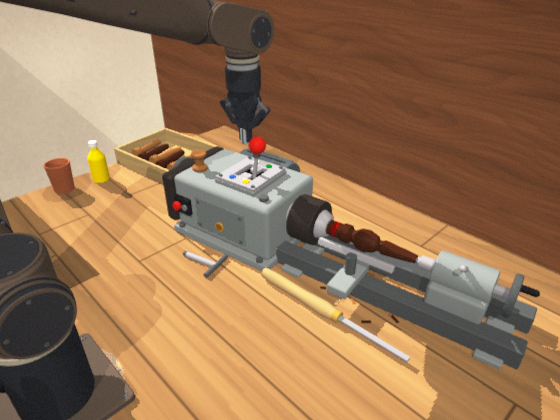

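The knob has crossed to about (257,145), with select near 0.13 and the lever upright. I'll push on gently until it meets the right-hand stop.

Call:
{"name": "servo_tool", "arguments": {"increments": "0 0 0 0 -0.4 0 0; 0 0 0 0 -0.8 0 0; 0 0 0 0 -1.2 0 0; 0 0 0 0 -1.5 0 0; 0 0 0 0 -1.8 0 0; 0 0 0 0 -1.8 0 0"}}

```text
time: 7.38
eef_pos: [0.5569, 0.1202, 0.243]
tcp_rot: [-0.1, 0.995, -0.0, -0.001]
contact_force: [0.3, -0.2, -0.5]
opening: -0.005
```

```bash
python3 -c "
from meas import *
where();knob('side8')"
```

```text
t 7.38 local mm [ -1.8 -10.7 243. ] F [ 0.3 -0.2 -0.5] open -0.0
knob px [263.23 147.7 ] (253, [255, 139, 18, 19]) xyz [ -1.5 -39.4 250.1] shift -0.010 select 0.249
```

Call:
{"name": "servo_tool", "arguments": {"increments": "0 0 0 0 1 0 0; 0 0 0 1 2 0 0; 0 0 0 3 2 0 0; 0 0 0 5 2 0 0; 0 0 0 6 1 0 0; 0 0 0 6 -1 0 0; 0 0 0 6 -2.7 0 0; 0 0 0 6 -2.7 0 0; 0 0 0 6 -2.7 0 0"}}

```text
time: 8.18
eef_pos: [0.5035, 0.0822, 0.2439]
tcp_rot: [-0.099, 0.995, 0.0, 0.0]
contact_force: [-0.7, 0.9, -0.3]
opening: 0.002
```

```bash
python3 -c "
from meas import *
to(-10,-38,242);knob('side9');snap('top','top9')"
```

```text
t 8.18 local mm [-61.6 -37.3 243.9] F [-0.7  0.9 -0.3] open 0.0
-> (-10, -38, 242) rot [ 0.     0.    -0.001] cm [-5.16 -0.07  0.19]
knob px [263.2  147.73] (255, [255, 139, 18, 19]) xyz [ -1.7 -39.4 250.1] shift -0.011 select 0.249
```

View pics/side9.png

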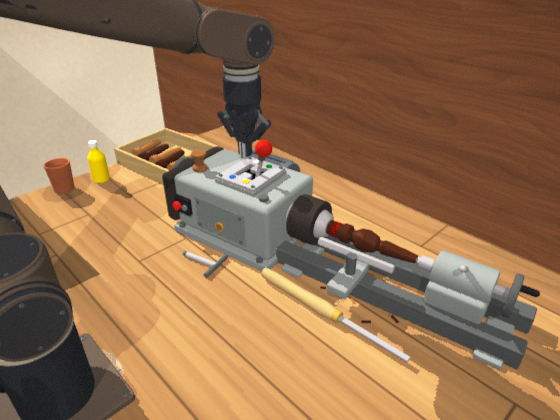

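View pics/top9.png

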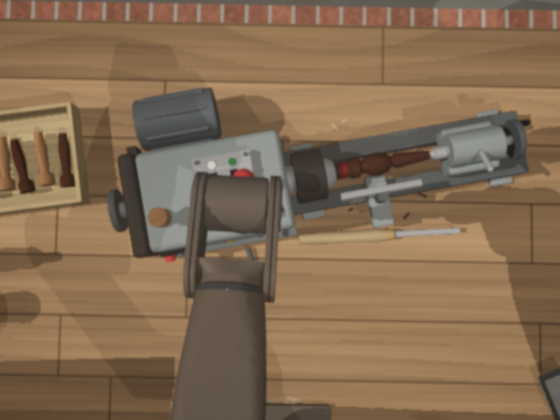

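The fingers are now on the near side of the knob, at about (243,150) against (263,148) in the side view. In the top view the knob sits just below the green disc at (232,161). Next I'll push it away from the robot.

Call:
{"name": "servo_tool", "arguments": {"increments": "0 0 0 -1.2 0 0 0; 0 0 0 -2.2 0 0 0; 0 0 0 -2.7 0 0 0; 0 0 0 -3.1 0 0 0; 0 0 0 -3.5 0 0 0; 0 0 0 -3.9 0 0 0; 0 0 0 -4.3 0 0 0; 0 0 0 -4.7 0 0 0; 0 0 0 -5.1 0 0 0; 0 0 0 -5.4 0 0 0"}}

```text
time: 9.12
eef_pos: [0.5571, 0.0934, 0.2439]
tcp_rot: [-0.1, 0.995, 0.0, 0.0]
contact_force: [-1.3, 0.8, 2.7]
opening: 0.002
```

```bash
python3 -c "
from meas import *
where();knob('side10')"
```

```text
t 9.12 local mm [ -6.9 -36.9 243.9] F [-1.3  0.8  2.7] open 0.0
knob px [269.98 145.73] (193, [262, 137, 16, 18]) xyz [ 19.5 -43.1 247.9] shift 0.122 select 0.275
```

Call:
{"name": "servo_tool", "arguments": {"increments": "0 0 0 -0.4 0 0 0; 0 0 0 -0.8 0 0 0; 0 0 0 -1.2 0 0 0; 0 0 0 -1.6 0 0 0; 0 0 0 -1.8 0 0 0; 0 0 0 -1.8 0 0 0"}}

```text
time: 9.67
eef_pos: [0.5744, 0.0971, 0.243]
tcp_rot: [-0.1, 0.995, 0.0, -0.0]
contact_force: [-0.7, 0.2, -0.1]
opening: 0.004
```

```bash
python3 -c "
from meas import *
where();knob('side11')"
```

```text
t 9.67 local mm [ 10.8 -36.8 243. ] F [-0.7  0.2 -0.1] open 0.0
knob px [274.09 144.39] (193, [265, 135, 17, 18]) xyz [ 36.  -42.9 244.9] shift 0.227 select 0.279
knob px [274.09 144.39] (193, [265, 135, 17, 18]) xyz [122.7  18.6 196. ] shift 0.874 select -0.182
```

Next, small steps until a force builds up at the stop.

Call:
{"name": "servo_tool", "arguments": {"increments": "0 0 0 -0.2 0 0 0; 0 0 0 -0.3 0 0 0; 0 0 0 -0.4 0 0 0; 0 0 0 -0.4 0 0 0"}}

```text
time: 10.05
eef_pos: [0.5782, 0.0977, 0.2435]
tcp_rot: [-0.1, 0.995, -0.0, -0.0]
contact_force: [-1.6, 0.3, -0.8]
opening: 0.0
```

Call:
{"name": "servo_tool", "arguments": {"increments": "0 0 0 -0.2 0 0 0; 0 0 0 -0.2 0 0 0"}}

```text
time: 10.22
eef_pos: [0.5803, 0.0981, 0.2437]
tcp_rot: [-0.1, 0.995, -0.0, 0.0]
contact_force: [-0.7, 0.2, 0.1]
opening: 0.0
```

```bash
python3 -c "
from meas import *
where();knob('side12')"
```

```text
t 10.22 local mm [ 16.8 -37.  243.7] F [-0.7  0.2  0.1] open 0.0
knob px [275.18 144.35] (188, [266, 135, 17, 18]) xyz [ 39.5 -43.6 243.8] shift 0.250 select 0.285
knob px [275.18 144.35] (188, [266, 135, 17, 18]) xyz [122.1  14.7 197.3] shift 0.869 select -0.143
```

Call:
{"name": "servo_tool", "arguments": {"increments": "0 0 0 -0.2 0 0 0; 0 0 0 -0.3 0 0 0; 0 0 0 -0.3 0 0 0"}}

```text
time: 10.52
eef_pos: [0.5833, 0.0987, 0.2437]
tcp_rot: [-0.1, 0.995, 0.0, 0.0]
contact_force: [-1.6, -0.4, -0.0]
opening: -0.001
```

Call:
{"name": "servo_tool", "arguments": {"increments": "0 0 0 -0.2 0 0 0; 0 0 0 -0.2 0 0 0"}}

```text
time: 10.68
eef_pos: [0.5848, 0.0991, 0.2436]
tcp_rot: [-0.1, 0.995, -0.0, -0.001]
contact_force: [-2.2, -0.8, 0.9]
opening: -0.0
```

```bash
python3 -c "
from meas import *
where();knob('side13')"
```

```text
t 10.68 local mm [ 21.4 -36.9 243.6] F [-2.2 -0.8  0.9] open -0.0
knob px [275.61 144.35] (187, [266, 135, 18, 18]) xyz [ 40.9 -43.8 243.3] shift 0.258 select 0.287
knob px [275.61 144.35] (187, [266, 135, 18, 18]) xyz [121.9  13.2 197.8] shift 0.866 select -0.128
```

```bash
python3 -c "
import cv2
a=[cv2.resize(cv2.imread(f'pics/side{i}.png')[90:200,200:310],(400,400),interpolation=cv2.INTER_CUBIC) for i in (11,13)]
cv2.imwrite('pics/crop13.png',cv2.hconcat(a))"
```

```text
(no output)
```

View pics/crop13.png

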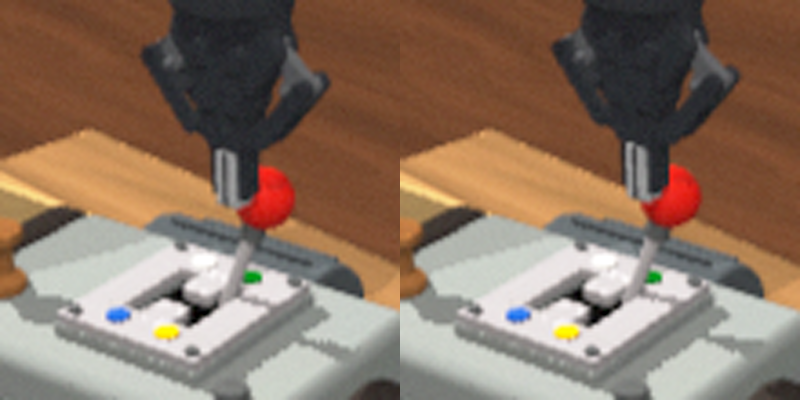

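The knob's left edge is hidden by the fingers, which biases the reading. I'll back off so it can be measured unobstructed.

Call:
{"name": "servo_tool", "arguments": {"increments": "0 0 0 1.5 0 0 0; 0 0 0 3.5 0 0 0; 0 0 0 5.5 0.5 0 0; 0 0 0 7 2.5 0 0; 0 0 0 7.5 4.5 0 0; 0 0 0 7.5 4.5 0 0"}}

```text
time: 11.23
eef_pos: [0.5017, 0.1303, 0.2441]
tcp_rot: [-0.101, 0.995, 0.001, 0.001]
contact_force: [0.3, -0.4, 1.1]
opening: 0.002
```

Run:
```python
from meas import *
where();knob('side14');im,d,K,T=snap('top','top14')
b=blobs(im,[0,130,60],[9,255,255],(200,130,290,220))
for q in b:
    p=plane(K,T,*q[0],.245)[:2]-C; print(q,p@ex*1e3,p@ey*1e3)
for t in('side9','side14'):
    z=np.load(t+'.npz');u=(263.2,147.73)if t=='side9' else None
    if u is None: u=max(blobs(z['im'],[0,150,80],[9,255,255],(200,100,300,170)),key=lambda q:q[1])[0]
    c,dd=ray(z['K'],z['T'],*u);w=c-np.r_[C,.095];s=(-.038-w[:2]@ey)/(dd[:2]@ey);p=w+s*dd;print(t,p[:2]@ex,p[2]+.095)
```

```text
t 11.23 local mm [-53.9  10.2 244.1] F [ 0.3 -0.4  1.1] open 0.0
knob px [274.  143.2] (254, [265, 135, 19, 18]) xyz [ 41.9 -38.5 244.5] shift 0.265 select 0.252
knob px [274.  143.2] (254, [265, 135, 19, 18]) xyz [118.1  15.5 201.9] shift 0.830 select -0.144
(array([238.14, 155.3 ]), 314, [229, 146, 20, 20]) 44.237138238706365 -38.185837935936625
side9 0.00015657309018500478 0.24897742944271137
side14 0.04265115290043218 0.24410399785848594
```

View pics/side14.png

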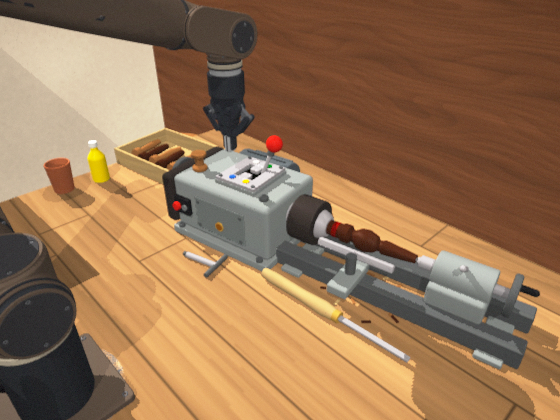

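View pics/top14.png

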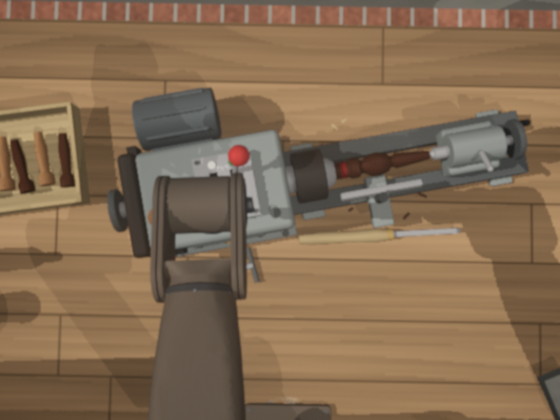

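Both views agree. The knob is at lathe (44, −38) mm from the top view and (42–43, −38) from the side view, where fully home is 44.2. The side view has read about 1–2 mm low throughout. I'll lift clear and do a final check.

Call:
{"name": "servo_tool", "arguments": {"increments": "0 0 0 0 0 -4 0; 0 0 0 1 2 -8 0; 0 0 0 2 5 -11 0; 0 0 0 3 8 -11 0; 0 0 0 3 11 -11 0; 0 0 0 3 14 -11 0; 0 0 0 3 17 -11 0; 0 0 0 3 19 -11 0; 0 0 0 3 19 -11 0; 0 0 0 3 19 -11 0"}}

```text
time: 12.17
eef_pos: [0.4361, 0.3088, 0.3535]
tcp_rot: [-0.101, 0.995, -0.0, 0.0]
contact_force: [-0.2, -0.6, -0.2]
opening: 0.001
```

Run:
```python
from meas import *
where();knob('side15');im,d,K,T=snap('top','top15')
for q in blobs(im,[0,130,60],[9,255,255],(200,130,290,220)):
    p=plane(K,T,*q[0],.245)[:2]-C; print(q,p@ex*1e3,p@ey*1e3)
a=np.load('side0.npz')['im'].astype(int);b=np.load('side15.npz')['im'].astype(int)
for n,(x0,y0,x1,y1) in dict(bobbin=(188,148,210,176),key=(180,245,232,280),gouge=(260,265,410,365)).items():
    D=np.abs(a-b).max(2)[y0:y1,x0:x1];print(n,'changed px',int((D>40).sum()),'of',D.size)
```

```text
t 12.17 local mm [-82.7 198.1 353.5] F [-0.2 -0.6 -0.2] open 0.0
knob px [274.08 143.16] (255, [265, 135, 19, 18]) xyz [ 42.4 -38.4 244.4] shift 0.268 select 0.252
knob px [274.08 143.16] (255, [265, 135, 19, 18]) xyz [117.9  15.1 202.2] shift 0.828 select -0.140
(array([238.17, 155.28]), 313, [229, 146, 20, 20]) 44.263198344389785 -38.245685017307174
bobbin changed px 0 of 616
key changed px 0 of 1820
gouge changed px 2071 of 15000
```

View pics/top15.png

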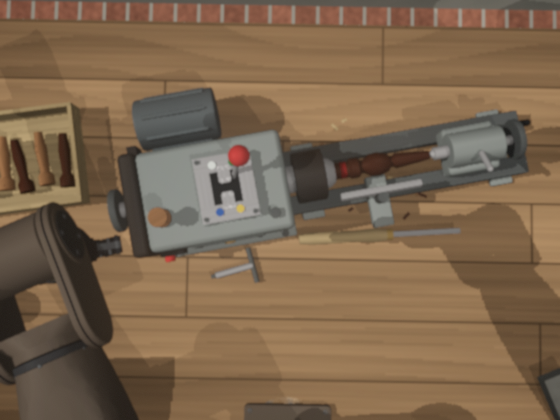

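View pics/side15.png

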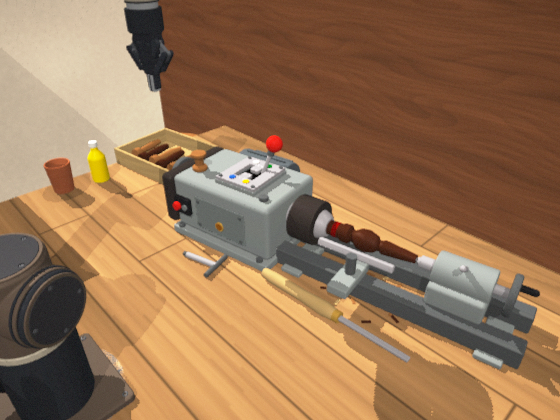

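The lever leans over the right far slot, with the knob at (238,155) in the top view and (274,143) in the side view. The gouge is in the same pixels as at the start; the change flagged there is the arm's shadow. The arm is well clear.

```bash
python3 -c "
from plant import ctrl
print(ctrl.sign_off())"
```

```text
the job is handed in; nothing more can be done
None
```

The lever is in the right-hand far slot, the one with the green disc, and fully home as far as the cameras can show. I handed the job in at about 12 s. I pushed the knob with the outside of the shut fingers: back to the crossing, across to the right, then away from the robot. After that I lifted the arm clear.

**Lever position:** with the arm clear, the top view puts the knob at lathe (44, −38) mm, a shift of about 0.28. The side view gives (42, −38) mm, a shift of 0.268 and a select of 0.25. Both are past the 0.245 and 0.2 limits. The 2 mm gap between them fits the low bias I saw in the side view throughout.

**Forces:** the readings I took stayed below about 10 N. The highest, 9 N, was mostly vertical during the push across.

**Other objects:** the bobbin and chuck key show no changed pixels in the side view. The gouge area did change, but only because the arm's shadow fell on it; it lies in the same place in both views.

**Checks that disagreed:**
- **No stop felt:** I did not feel a clear force rise at the stop, about 2 N at most, so "fully home" rests on the two camera measurements.
- **Close to the limit:** in the last push the fingers came nearer the knob than I had planned. By my estimate the grasp point was about 22 to 23 mm from the knob's centre, against the 20 mm limit. I backed off then.

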